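# Slide a die rack through the drying chute past its drop gate

### The arm

A 7-joint arm with a two-finger parallel gripper is mounted at the origin on the work surface. World frame = base frame: x ahead of the robot, y to its left, z up, the work surface at z = 0. Lengths are in m, angles in rad, forces in N, time in s.
With the tool pointing down it reaches from about 0.35 to 0.9 m from the base axis. Payload 8.1 kg.
Tool frame: the origin (TCP) lies at the very end of the fingers, on their centre line; the grasp point (between the pads) lies arm.hold_point_z behind it (arm.hold_point_z is the distance from the TCP to the grasp point, in m); z points along the fingers, y is the line along which they close (so a half turn about z gives the same grasp; the last joint's range is limited). The gripper opens to 92 mm and grips with 3 to 60 N. Pads are 19 mm wide; open, the fingers measure 130 mm over their backs; the gripper's body (75 mm by 190 mm) begins 47 mm behind the grasp point.
Start: joints at [-1.261, 0.434, 0.025, 1.573, -0.012, 1.134, -0.075], TCP at [0.251, 0.573, 0.227] pointing down, gripper open.
Joint ranges: [-2.62, 2.62], [-0.44, 2.09], [-1.27, 1.32], [0.08, 2.57], [-1.32, 4.46], [0.12, 2], [-2.74, 2.74]. Speed limits (rad/s): [2.22, 2.22, 3.01, 3.01, 3.14, 3.14, 3.14].

### API

Orientations are given as a rotation vector (axis times angle).
In Python, from cell import arm, vision, job, cut_out gives the robot as it stands. The module is installed in compiled form; this text tells all that it offers.
- The arm moves only by the tool play_rows, never from a script. Its argument "increments" is text: rows parted by semicolons, each of 5 numbers parted by spaces: the shift along the tool's x, y, z in cm, then the turn about the tool's z in degrees, then the opening, from -1 (shut) to 1 (fully open), so that 0 is half open. A call has 1 to 5 rows; each row shifts and turns the commanded pose from where the row before left it, along the tool's axes as they then stand; what a row does not reach is not made up. A row lasts 1/12 s, in which the tool goes at most 41.7 mm and 7.16 degrees, less where a joint would pass 70% of its speed; a pose out of reach is approached as far as the arm can. A call is refused whole if a number of a shift passes 4.17 or a number of a turn 7.16, either way. A call with a gripper value outside its range is refused whole. The fingers move at their own pace and stop on an object; "grip_force" is the grip in N (left out, the last holds). Time passes only in rows, so rows that do not move let the fingers close. It gives the time, the measured TCP pose, the force, the opening and the grip force at its end, in the units of the state.
- arm.observe(): the state, without advancing time (a new reading comes with each control period).
- vision.get_image(name): name is "scene" or "top" or "wrist"; returns a dict with "frame" (420x560x3 uint8, red, green, blue), "z_map" (420x560 float32, m along the optical axis (not along the pixel's ray), 0 where there is no reading), "mtx" (3x3 intrinsics, pixels), "cam_to_world" (4x4, takes a point from camera to world coordinates). Camera axes: x right, y up, looking along -z (the intrinsics and any distortion apply to the point x, -y, -z); pixel columns grow to the right and rows downward; lengths in m; the calibration is good to about 2 mm. A picture is of the moment at which its call begins.
- job.sign_off(): hands the job in; it is judged then, once.
Trained networks look in a picture, given as the dict that the camera call returned (one of the last four; its "shot" number tells which), for a name from the list of things; names that differ only in an ending like _2 or _b are one class to them, and where a whole thing is asked for, a point or a joint stands for the part that bears it (a point fixed in the world has none). Each returns a list of dicts, best first, with "confidence" (0 to 1); they miss things now and then, are a little off and sometimes report something else, mostly with a low value. They report only what shows in the picture. A call takes as long as a camera call. They do not tell look-alikes from the thing itself.
- cut_out(query, picture): "mask" (420x560 bool, what is visible of it) and "point" ([row, column] in pixels, amid what is visible of it).
The state is a dict: "clock": time; "joints": joint angles; "dq": joint speeds; "joint_efforts": joint torques, N m; "position": TCP position; "ee_rot": TCP orientation; "force": force on the tool from outside, world axes, zero at the start; "ft_torque": the same for the moment, N m; "width": opening from 0.0 (shut) to 1.0 (fully open); "gripper_force": force on a finger pad.
Only numpy, scipy, OpenCV 4.12 (cv2) and the standard library are available. Lean on these libraries where they do the work, as an engineer would, in place of code of your own. Each camera call takes 0.05 s, during which the arm holds its last target. There are 200 camera calls.

### The job

With one fingertip press and hold down the long treadle beside the chute so that the drop gate is raised, and while holding it push the die rack by its end plate with the other fingertip down the chute, under the raised gate without the gate touching it, until its front is home against the end stop. Then let go of the treadle so that the gate drops shut behind the rack's block. Only push with the fingertips: lift nothing, and leave the other things on the bench where they are.

Things in the scene. Friction and masses are not known exactly. Their poses are not given: they have to be found in the camera images.
- chute: Open-topped aluminium chute fixed to the bench; place and heading vary. Origin: on the bench surface, on the channel's centre line, right under the drop gate. +x = direction of travel, +y = sideways to the treadle, z up. Floor 8 mm thick, x -354 (open infeed end) to +101 mm. Channel 64 mm wide (y -32 to +32), walls 5 mm thick, tops 34 mm above the bench.
- stop_face (a point): Middle of the near face of the end stop, a steel plate across the channel at chute x = +95 mm, its top 44 mm above the bench.
- gate_arm: Swinging piece: shaft, gate blade and treadle in one. Origin on the shaft's axis, above the chute's gate line; at gate 0 its axes are the chute's. The shaft, a 10 mm steel rod, runs along chute x at chute y = +45 mm, 55 mm above the bench, between two posts 60 mm tall at chute y 37 to 55 mm (one at x -343 to -333, the other at x +10 to +22).
- gate (a joint): Angle (rad) of the shaft, which carries gate blade and treadle as one piece. 0 = shut, held by a spring; grows as the treadle is pressed and the blade swings up sideways; hard stop at 0.80. From 0.55 the blade is clear of the rack's top, at 0.70 by about 10 mm. The rack cannot push a shut gate open. It springs shut when the treadle is let go.
- blade_foot (a point): Gate blade: steel plate 28 mm wide, 27 tall, 5 thick, across the channel at chute x = 0, hung from an arm on the shaft. This point: middle of its lower edge. Shut it covers chute y -26 to +2 mm, 28 to 55 mm above the bench: it stops the rack's block, but the low tongue passes under. Raised, its arm's end stands up to 115 mm above the bench (chute x -5 to +5).
- treadle_mid (a point): Middle of the upper face of the treadle, a steel plate 270 x 36 x 4 mm outside the chute wall, chute x -320 to -50, its inner edge joined to the shaft by a sheet. Shut: point at chute y 90, 69 mm above the bench; plate slopes 40 degrees, outer edge 81 mm up. At gate 0.70: level, y 70 to 106, top 37 mm up. A fingertip can hold it down anywhere and slide along it (3 to 7 N).
- rack: Loose white plastic die rack, 0.2 to 0.42 kg, on the chute floor before the gate. Origin: centre of the underside of its block; +x = front. Block 80 x 60 x 30 mm with six dies up to 44 mm above the underside. A low tongue (24 wide, 8 high) runs back to the end plate at rack x -143 to -135. Home against the stop: origin at chute x = +55 mm, block's rear at +15 mm.
- push_face (a point): Middle of the rear face of the rack's upright end plate (52 mm wide, 50 mm tall from the rack's underside), 30 mm above the underside: push here, towards the front. With the rack home it is at chute x = -88 mm, still before the gate.
- cast_a: Bystander: plaster dental cast, horseshoe shaped, 65 x 56 x 20 mm, on the bench beyond the treadle. Origin under its middle.
- cast_b: Bystander: red stone dental cast, 65 x 56 x 20 mm, on the bench. Origin under its middle.
- die_block: Bystander: small white block with two dies, 50 x 40 x 34 mm, on the bench. Origin under its middle.
- bowl: Bystander: rubber mixing bowl, 110 mm wide, 55 mm tall. Origin under its middle.
- jar: Bystander: closed white jar, 60 mm wide, 75 mm tall. Origin under its middle.
- spatula: Bystander: mixing spatula 170 mm long lying flat on the bench. Origin under its middle.
- cup: Bystander: green cup, 72 mm wide, 70 mm tall. Origin under its middle.
There are look-alikes about, which are no part of the job. There is more than one size of the rack; the one meant has the size given above.

How it is judged:
On the way, in this order (a step that is already met when the one before it is completed fails the run):
1. the gate is held raised by a fingertip on the treadle, the rack still before it (value of joint gate above 0.5 rad and contact force between the fingers and gate_arm above 0.3 N and x of rack in the frame of chute below -0.04 m), for 0.1 s.
2. the rack is under the gate, the fingertip still holding the treadle down (value of joint gate above 0.5 rad and contact force between the fingers and gate_arm above 0.3 N and x of rack in the frame of chute between -0.02 and 0.03 m), for 0.05 s.
3. the rack is home against the end stop, the gate still held up (x of rack in the frame of chute between 0.05 and 0.062 m and value of joint gate above 0.5 rad), for 0.05 s.
At the end, for the whole second after the job is handed in: The rack lies flat on the chute floor with its front within 5 mm of the end stop, at rest, and the gate has dropped shut behind its block (joint below 0.08) (x of rack in the frame of chute between 0.05 and 0.062 m and value of joint gate below 0.08 rad and z of rack in the frame of chute below 0.013 m and angle between rack's own z axis and vertical below 0.1 rad and linear speed of rack below 0.02 m/s); the robot touches nothing.
It fails at once if the gate touched the rack (over 1 N) (contact force between gate_arm and rack above 1 N).
It fails at once if the rack was lifted 12 mm or more off the chute floor (z of rack in the frame of chute above 0.02 m).
It fails at once if the rack was tipped (angle between rack's own z axis and vertical above 0.25 rad).
It fails at once if a bystander was moved more than 20 mm (distance of any of cast_a, cast_b, die_block, bowl, jar, spatula, cup from where it was at the start of the episode above 0.02 m).
It also fails if it takes over 48 s, if anything falls off the work surface, if the arm or the gripper's body presses on something with over 40 N, if the wrist force passes 120 N, or if a joint passes its speed limit or range.

## Working session

There is one attempt and no reset: what is moved stays moved. The work goes in short steps, Python scripts to look and compute and a tool call to move; the robot and the scene stay as the last step left them, time stands still between calls to the robot, and variables do not carry over. Pictures are saved under pics/ and viewed, at most 10 in all, crops included, and the job is handed in when it is done.

Besides the shell and the picture viewer there is one more tool, called as name(argument=value, ...) on one line, values as JSON. play_rows: Moves the arm, as the interface text tells. Its arguments: {"type":"object","properties":{"increments":{"type":"string"},"grip_force":{"type":"number"}},"required":["increments"]}

```bash
mkdir -p pics; cat > h.py <<'E'
import numpy as np, cv2
from cell import arm, vision, job, cut_out
from scipy.spatial.transform import Rotation as R
def cloud(p):
    z=p["z_map"]; K=p["mtx"]; v,u=np.mgrid[:z.shape[0],:z.shape[1]]
    c=np.stack([(u-K[0,2])/K[0,0]*z,-(v-K[1,2])/K[1,1]*z,-z,np.ones_like(z)],-1)
    w=(c@p["cam_to_world"].T)[...,:3]; w[z<=0]=np.nan; return w
def save(p,n): cv2.imwrite(n,cv2.resize(p["frame"][...,::-1],(784,588),interpolation=cv2.INTER_CUBIC))
E
python3 - <<'E'
from h import *
for n in ("top","scene"):
    p=vision.get_image(n); save(p,f"pics/{n}.png"); w=cloud(p)
    for q in ("rack","chute","gate_arm","push_face","treadle_mid","stop_face","cast_a"):
        for d in cut_out(q,p)[:4]:
            r,c=map(int,d["point"]); print(n,q,round(d["confidence"],2),r,c,d["mask"].sum(),w[r,c].round(3))
s=arm.observe(); print(s["clock"],s["position"],s["ee_rot"],s["width"])
E
```

```text
top rack 0.94 278 230 1286 [0.276 0.22  0.042]
top rack 0.82 267 363 336 [ 0.3   -0.215  0.023]
top rack 0.57 186 279 714 [0.573 0.053 0.045]
top chute 0.62 178 279 4703 [0.601 0.053 0.038]
top gate_arm 0.88 165 271 1927 [0.642 0.078 0.057]
top push_face 0.76 188 281 691 [0.568 0.047 0.035]
top push_face 0.65 268 365 311 [ 0.297 -0.222  0.022]
top push_face 0.62 280 226 1373 [0.27  0.233 0.041]
top treadle_mid 0.71 162 275 1835 [0.65  0.064 0.066]
top stop_face 0.82 176 278 4383 [0.614 0.057 0.006]
top stop_face 0.39 138 264 221 [0.745 0.101 0.012]
top cast_a 0.78 141 308 244 [ 0.73  -0.048  0.013]
top cast_a 0.62 138 264 217 [0.745 0.101 0.012]
scene rack 0.94 151 267 1513 [0.28  0.193 0.042]
scene rack 0.87 227 324 1132 [0.556 0.082 0.011]
scene rack 0.55 260 175 540 [ 0.297 -0.233  0.016]
scene chute 0.93 251 323 5542 [ 0.606 -0.009  0.06 ]
scene chute 0.51 228 324 1198 [0.565 0.064 0.038]
scene gate_arm 0.62 241 347 2249 [0.64  0.053 0.058]
scene push_face 0.97 234 323 1212 [0.574 0.044 0.042]
scene push_face 0.67 256 174 497 [ 0.289 -0.227  0.021]
scene push_face 0.57 150 266 1392 [0.275 0.194 0.042]
scene treadle_mid 0.77 236 348 2297 [0.634 0.067 0.059]
scene stop_face 0.91 255 319 5678 [ 0.603 -0.024  0.06 ]
scene cast_a 0.79 297 353 495 [ 0.725 -0.05   0.011]
scene cast_a 0.74 261 383 412 [ 0.737  0.091 -0.001]
0.8 [0.25076348 0.57251178 0.22677642] [6.43906968e-01 3.07484755e+00 1.55421432e-04] 0.9994573804283416
```

View pics/top.png

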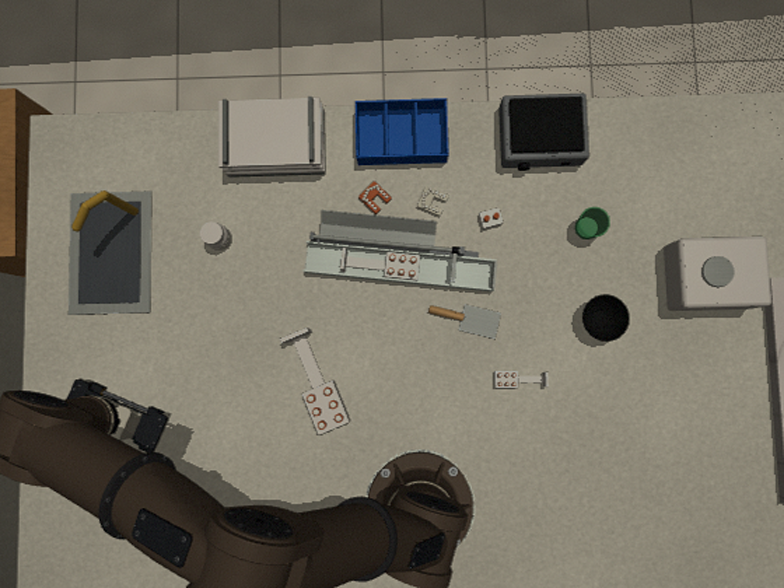

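View pics/scene.png

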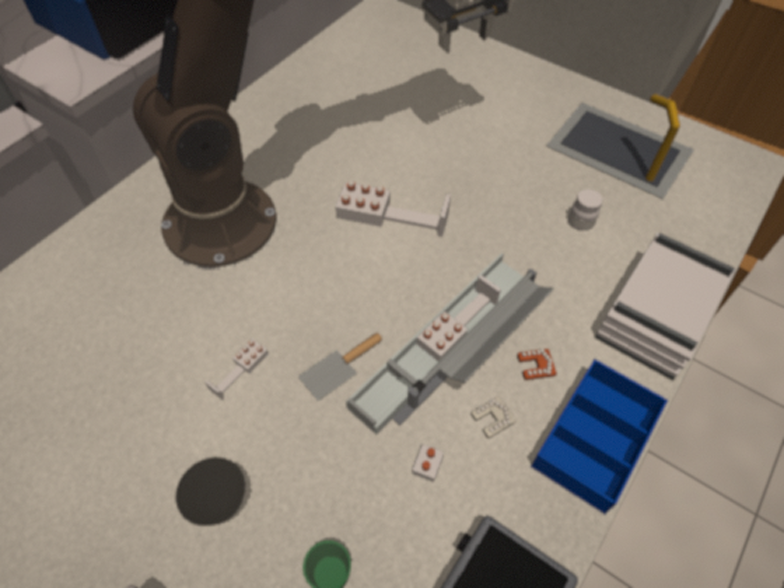

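The candidates for the rack, in display pixels of the top view, are:
- The rack in the chute, at (400,265).
- A large loose rack at (325,407).
- A small loose rack at (507,380).

The one in the chute, before the gate, fits the description. Next I fit the chute pose and check the choice by size and a crop.

```bash
cat > fit.py <<'E'
from h import *
from scipy.optimize import least_squares
def model(x,y):
    # predicted top height (chute frame), nan where unknown
    h=np.zeros_like(x); inx=(x>-.354)&(x<.101); a=np.abs(y)
    h[inx&(a<.037)]=.034; h[inx&(a<.032)]=.008
    h[(x>.095)&(x<.101)&(a<.032)]=.044
    return h
def fit(ws,x0):
    P=np.concatenate([w.reshape(-1,3) for w in ws]); P=P[np.isfinite(P).all(1)]
    P=P[(np.hypot(P[:,0]-.62,P[:,1]-.05)<.4)&(P[:,2]<.05)&(P[:,2]>-.01)]
    def cost(q):
        c,s=np.cos(q[2]),np.sin(q[2]); d=P[:,:2]-q[:2]
        x=d[:,0]*c+d[:,1]*s; y=-d[:,0]*s+d[:,1]*c
        m=(x>-.45)&(x<.16)&(y>-.08)&(y<.036)&~((np.abs(x)<.03))
        e=np.abs(model(x,y)-P[:,2]); return -np.sum((e<.006)&m) + np.sum((e>.012)&m)
    from scipy.optimize import differential_evolution as DE
    r=DE(cost,[(x0[0]-.05,x0[0]+.05),(x0[1]-.05,x0[1]+.05),(x0[2]-.15,x0[2]+.15)],seed=1,maxiter=60,popsize=15,tol=1e-8)
    return r.x,r.fun
def tochute(q,W):
    c,s=np.cos(q[2]),np.sin(q[2]); d=W[...,:2]-q[:2]
    return np.stack([d[...,0]*c+d[...,1]*s,-d[...,0]*s+d[...,1]*c,W[...,2]],-1)
E
python3 - <<'E'
from fit import *
pt=vision.get_image("top"); ps=vision.get_image("scene"); wt,wsn=cloud(pt),cloud(ps)
q0=[.595,-.09,-np.pi/2-.1]
for W in ([wt],[wsn],[wt,wsn]): 
    q,f=fit(W,q0); print(q.round(4),f)
for n,p,w in(("top",pt,wt),("scene",ps,wsn)):
    C=tochute(q,w)
    m=(np.abs(C[...,1])<.026)&(C[...,0]>-.34)&(C[...,0]<-.02)&(C[...,2]>.03)&(C[...,2]<.08)
    x=C[m]; print(n,m.sum()); print(np.histogram(x[:,0],np.arange(-.34,-.0,.01)))
    b=x[(x[:,2]>.048)];print(b[:,0].min(),b[:,0].max())
f=pt["frame"][150:225,200:370]; cv2.imwrite("pics/crop.png",cv2.resize(f[...,::-1],None,fx=4.5,fy=4.5,interpolation=cv2.INTER_CUBIC))
np.save("q.npy",q)
E
```

```text
[ 0.5483 -0.0918 -1.6958] -3735.0
[ 0.548  -0.093  -1.6949] -4133.0
[ 0.548  -0.093  -1.6949] -7836.0
top 426
(array([ 0,  0,  0,  0,  0,  0,  0, 22, 32,  0,  0,  0,  0,  0,  0,  0,  0,
        6, 42, 51, 47, 43, 49, 46, 47, 41,  0,  0,  0,  0,  0,  0,  0]), array([-0.34, -0.33, -0.32, -0.31, -0.3 , -0.29, -0.28, -0.27, -0.26,
       -0.25, -0.24, -0.23, -0.22, -0.21, -0.2 , -0.19, -0.18, -0.17,
       -0.16, -0.15, -0.14, -0.13, -0.12, -0.11, -0.1 , -0.09, -0.08,
       -0.07, -0.06, -0.05, -0.04, -0.03, -0.02, -0.01]))
-0.264770008087227 -0.08939101392838034
scene 674
(array([  0,   0,   0,   0,   0,   0,   0,  17, 121,   0,   0,   0,   0,
         0,   0,   0,   0,   2,  34,  73,  65,  47,  96,  42,  72,  90,
        15,   0,   0,   0,   0,   0,   0]), array([-0.34, -0.33, -0.32, -0.31, -0.3 , -0.29, -0.28, -0.27, -0.26,
       -0.25, -0.24, -0.23, -0.22, -0.21, -0.2 , -0.19, -0.18, -0.17,
       -0.16, -0.15, -0.14, -0.13, -0.12, -0.11, -0.1 , -0.09, -0.08,
       -0.07, -0.06, -0.05, -0.04, -0.03, -0.02, -0.01]))
-0.26378938349275616 -0.08636982404132469
```

View pics/crop.png

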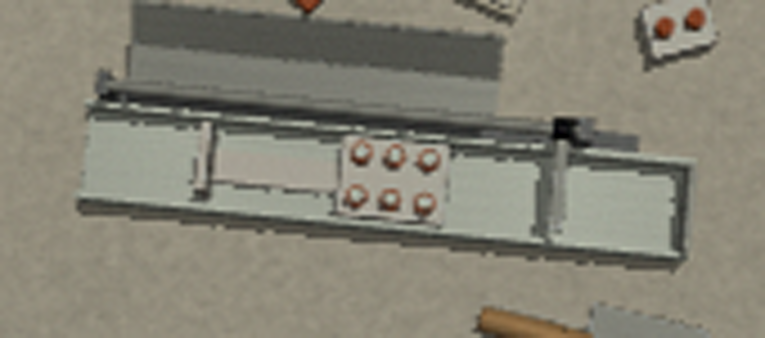

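The crop confirms the choice: the block is at (393,180) and the end plate at (203,160), and the 80 x 60 block fills the channel. The push face is at chute x ≈ -0.264. Now I work out the approach.

```bash
cat > goto.py <<'E'
from h import *
import sys
def goto(x,y,z):
    q=np.load("q.npy"); c,s=np.cos(q[2]),np.sin(q[2])
    T=np.array([q[0]+x*c-y*s,q[1]+x*s+y*c,z]); st=arm.observe(); A=R.from_rotvec(st["ee_rot"]).as_matrix()
    d=A.T@(T-st["position"])*100
    p=np.array(st["position"][:2])-q[:2]
    ty=A[:,1]; a=np.degrees(np.arctan2(ty[1],ty[0])-(q[2]+np.pi/2)); a=(a+90)%180-90
    print("clock",st["clock"],"chute xy",(p@[c,s]).round(4),(p@[-s,c]).round(4),"z",round(st["position"][2],4),"target",T.round(3),"shift cm",d.round(2),"tool z turn deg",round(a,2),"force",np.round(st["force"],1),"w",round(st["width"],3))
if __name__=="__main__": print(arm.hold_point_z); goto(*map(float,sys.argv[1:]))
E
python3 goto.py -.29 .042 .2
```

```text
0.0188
clock 0.9 chute xy -0.6236 -0.3773 z 0.2267 target [0.626 0.19  0.2  ] shift cm [-49.69 -20.04   2.67] tool z turn deg 73.45 force [ 0.3 -0.3 -0.4] w 1.001
```

play_rows(increments="-3.8 -1.5 0.2 0 0.5;-3.8 -1.5 0.2 0 0.5;-3.8 -1.5 0.2 0 0.5;-3.8 -1.5 0.2 0 0.5;-3.8 -1.5 0.2 0 0.5")

```text
clock: 1.32
position: [0.3958, 0.4261, 0.2169]
ee_rot: [0.643, 3.075, 0.001]
force: [0.3, 0.7, -0.3]
width: 0.757
gripper_force: 0.0
```

play_rows(increments="-3.8 -1.5 0.2 0 0.5;-3.8 -1.5 0.2 0 0.5;-3.8 -1.5 0.2 0 0.5;-3.8 -1.5 0.2 0 0.5;-3.8 -1.5 0.2 0 0.5")

```text
clock: 1.73
position: [0.5399, 0.2811, 0.2069]
ee_rot: [0.644, 3.075, 0.001]
force: [1.0, 1.2, 0.4]
width: 0.752
gripper_force: 0.0
```

play_rows(increments="0 0 0 7 0.5;0 0 0 7 0.5;0 0 0 7 0.5;0 0 0 7 0.5;0 0 0 7 0.5")

```text
clock: 2.15
position: [0.5387, 0.2826, 0.2068]
ee_rot: [-1.547, -2.734, -0.0]
force: [0.3, 0.6, 1.0]
width: 0.748
gripper_force: 0.0
```

play_rows(increments="0 0 0 7 0.5;0 0 0 7 0.5;0 0 0 7 0.5;0 0 0 7 0.5;0 0 0 7 0.5")

```text
clock: 2.57
position: [0.5386, 0.2827, 0.2068]
ee_rot: [-2.297, -2.143, -0.0]
force: [-0.9, 0.2, 0.8]
width: 0.748
gripper_force: 0.0
```

```bash
python3 goto.py -.29 .042 .2
```

```text
0.0188
clock 2.5667 chute xy -0.3717 -0.0558 z 0.2068 target [0.626 0.19  0.2  ] shift cm [-8.69  9.32  0.68] tool z turn deg 3.11 force [-0.9  0.2  0.8] w 0.748
```

play_rows(increments="0 0 0 3.1 0.5;-2.7 3.1 0.2 0 0.5;-2.7 3.1 0.2 0 0.5;-2.7 3.1 0.2 0 0.5;0 0.5 0 0 0.5")

```text
clock: 2.98
position: [0.6307, 0.1812, 0.2009]
ee_rot: [2.354, 2.072, -0.002]
force: [-0.6, -2.4, -0.0]
width: 0.752
gripper_force: 0.0
```

```bash
python3 - <<'E'
from fit import *
from goto import goto
q=np.load("q.npy"); p=vision.get_image("wrist"); save(p,"pics/w1.png"); w=cloud(p)
try:
    print(fit([w],q))
except Exception as e: print(e)
C=tochute(q,w)
m=(np.abs(C[...,1])<.022)&(C[...,0]>-.3)&(C[...,0]<-.2)&(C[...,2]>.03)&(C[...,2]<.07); x=C[m]
print(m.sum(), np.percentile(x[:,0],[1,50,99]) if m.any() else 0)
for xs in(-.28,-.2,-.12):
    m=(np.abs(C[...,0]-xs)<.01)&(np.abs(C[...,2]-.034)<.004)&(np.abs(C[...,1])<.06); y=C[m][:,1]; print(xs,np.histogram(y,np.arange(-.045,.046,.005))[0])
goto(-.29,.042,.1)
E
```

```text
(array([ 0.55207547, -0.05857473, -1.69719998]), np.float64(-19588.0))
525 [-0.26496084 -0.26417672 -0.25757399]
-0.28 [ 0 20 69  0  0  0  0  0  0  0  0  0  0  0  0 34 36  0]
-0.2 [ 0  0  0  0  0  0  0  0  0  0  0  0  0  0  0 30 30  0]
-0.12 [ 0 22 41 26  4  2  6 27 23 28 11  6  5 17 20 28 23  0]
clock 3.0333 chute xy -0.2856 0.0468 z 0.2008 target [0.626 0.19  0.1  ] shift cm [ 0.47 -0.51 10.07] tool z turn deg -0.1 force [-0.4 -0.1 -0.3] w 0.752
```

View pics/w1.png

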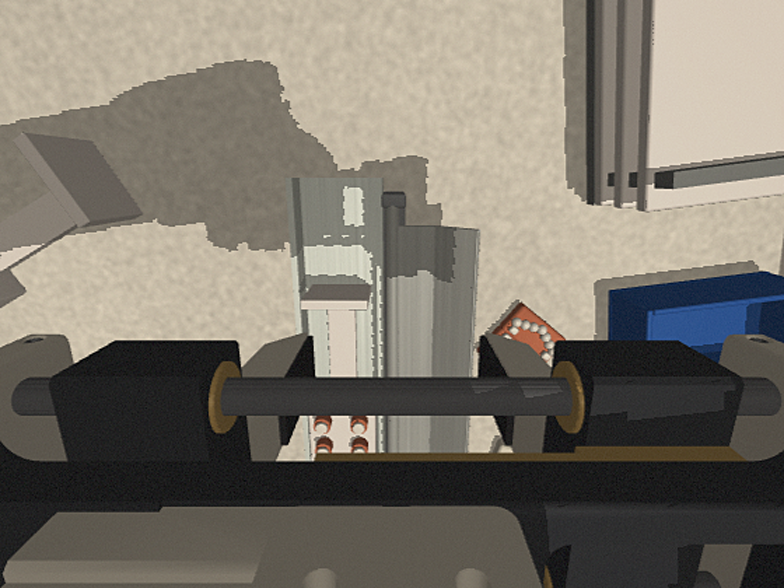

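The wrist view shows the end plate at (335,297), the empty infeed behind it, and the treadle at (430,330). The walls and the plate rear (-0.265) agree with the fit. Next is the descent.

play_rows(increments="0.47 -0.5 2 -0.1 0.5;0 0 3 0 0.5;0 0 3 0 0.5;0 0 2.5 0 0.5;0 0 0 0 0.5")

```text
clock: 3.45
position: [0.6182, 0.1961, 0.0907]
ee_rot: [-2.343, -2.088, 0.012]
force: [-1.5, -1.4, 0.4]
width: 0.752
gripper_force: 0.0
```

```bash
python3 goto.py -.29 .042 .037
```

```text
0.0188
clock 3.45 chute xy -0.2956 0.0339 z 0.0907 target [0.626 0.19  0.037] shift cm [-0.55  0.85  5.36] tool z turn deg 0.51 force [-1.5 -1.4  0.4] w 0.752
```

play_rows(increments="0 0 0 0 0.5;0 0 0 0 0.5;0 0 0 0 0.5")

```text
clock: 3.7
position: [0.6233, 0.1965, 0.0979]
ee_rot: [2.346, 2.088, 0.005]
force: [-0.5, -0.0, 0.4]
width: 0.754
gripper_force: 0.0
```

```bash
python3 goto.py -.29 .042 .037
```

```text
0.0188
clock 3.7 chute xy -0.2966 0.0389 z 0.0979 target [0.626 0.19  0.037] shift cm [-0.67  0.29  6.09] tool z turn deg 0.46 force [-0.5 -0.   0.4] w 0.754
```

play_rows(increments="-0.6 0.3 0 0.4 0.5;0 0 0.8 0 0.5;0 0 0.8 0 0.5;0 0 0.5 0 0.5;0 0 0 0 0.5")

```text
clock: 4.12
position: [0.6232, 0.1895, 0.073]
ee_rot: [-2.353, -2.08, 0.004]
force: [-0.2, 0.2, 0.1]
width: 0.746
gripper_force: 0.0
```

```bash
python3 goto.py -.29 .042 .037
```

```text
0.0188
clock 4.1167 chute xy -0.2896 0.0397 z 0.073 target [0.626 0.19  0.037] shift cm [0.04 0.24 3.6 ] tool z turn deg 0.06 force [-0.2  0.2  0.1] w 0.746
```

play_rows(increments="0 0.2 0.8 0 0.5;0 0 0.8 0 0.5;0 0 0.8 0 0.5;0 0 0.8 0 0.5;0 0 0.4 0 0.5")

```text
clock: 4.53
position: [0.6249, 0.1898, 0.0373]
ee_rot: [-2.352, -2.08, 0.003]
force: [-3.9, 1.5, 8.7]
width: 0.751
gripper_force: 4.0
```

play_rows(increments="0 0 0 0 0.5;0 0 0 0 0.5;0 0 0 0 0.5")

```text
clock: 4.78
position: [0.6257, 0.1897, 0.0383]
ee_rot: [-2.353, -2.08, 0.001]
force: [-3.6, 0.7, 6.3]
width: 0.749
gripper_force: 3.3
```

```bash
cat > look.py <<'E'
from fit import *
from goto import goto
import sys
q=np.load("q.npy")
for n in ("scene","top"):
    p=vision.get_image(n); C=tochute(q,cloud(p))
    m=(C[...,0]>-.25)&(C[...,0]<-.08)&(C[...,1]>.065)&(C[...,1]<.12)&(C[...,2]>.02)&(C[...,2]<.1); t=C[m]
    k=np.polyfit(t[:,1],t[:,2],1); print(n,"treadle slope deg",np.degrees(np.arctan(k[0])).round(1),"gate",.70-np.arctan(k[0]).round(3), "z@88",np.polyval(k,.088).round(4))
    m=(np.abs(C[...,1])<.026)&(C[...,2]>.03)&(C[...,2]<.054)&(C[...,0]>-.2)&(C[...,0]<.09); x=C[m][:,0]; print("block x",np.percentile(x,[1,99]).round(4))
goto(*map(float,sys.argv[2:5]))
if sys.argv[1]!="-":
    p=vision.get_image("scene"); f=p["frame"][140:340,200:440]; cv2.imwrite(sys.argv[1],cv2.resize(f[...,::-1],None,fx=2.9,fy=2.9,interpolation=cv2.INTER_CUBIC))
E
python3 look.py pics/s2.png -.29 .042 .037
```

```text
scene treadle slope deg -1.2 gate 0.722 z@88 0.0387
block x [-0.1583 -0.0796]
top treadle slope deg -3.2 gate 0.756 z@88 0.0388
block x [-0.1599 -0.0826]
clock 4.8833 chute xy -0.2901 0.0422 z 0.0384 target [0.626 0.19  0.037] shift cm [-0.01 -0.02  0.14] tool z turn deg 0.08 force [-3.5  0.6  6.8] w 0.751
```

View pics/s2.png

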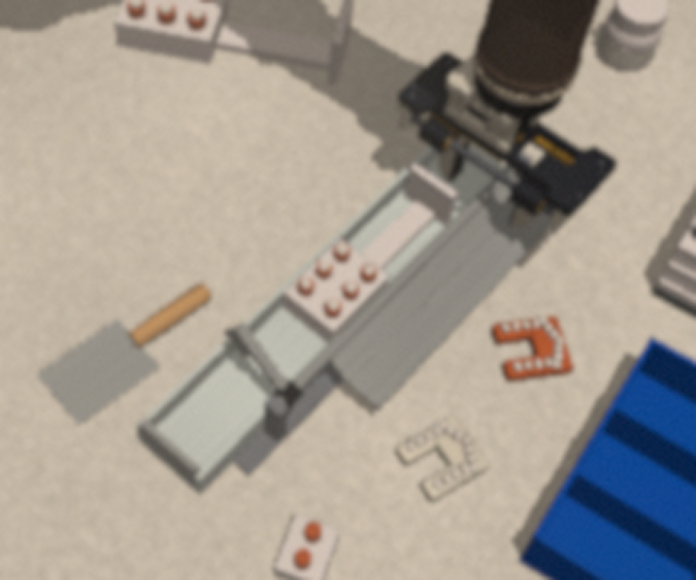

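The picture shows the blade arm swung up at (255,355), the treadle level, and the push finger in the channel behind the end plate at (433,190). The gate is at about 0.7 and held. Now I push.

play_rows(increments="-0.7 0 0.1 0.1 0.5;-0.7 0 0 0 0.5;-0.7 0 0 0 0.5;-0.7 0 0 0 0.5;-0.7 0 0 0 0.5")

```text
clock: 5.35
position: [0.6222, 0.1549, 0.0378]
ee_rot: [-2.355, -2.079, -0.002]
force: [1.2, 3.4, 5.1]
width: 0.747
gripper_force: 2.9
```

play_rows(increments="-0.7 0 0 0 0.5;-0.7 0 0 0 0.5;-0.7 0 0 0 0.5;-0.7 0 0 0 0.5;-0.7 0 0 0 0.5")

```text
clock: 5.77
position: [0.6175, 0.1193, 0.0378]
ee_rot: [-2.356, -2.078, -0.0]
force: [0.7, 2.6, 4.0]
width: 0.752
gripper_force: 3.0
```

```bash
python3 look.py - -.0975 .042 .037
```

```text
scene treadle slope deg -2.4 gate 0.742 z@88 0.0386
block x [-0.1997 -0.0249]
top treadle slope deg -0.4 gate 0.707 z@88 0.0379
block x [-0.1018 -0.0236]
clock 5.8667 chute xy -0.2173 0.0428 z 0.0378 target [ 0.602 -0.001  0.037] shift cm [-11.98  -0.05   0.1 ] tool z turn deg -0.17 force [-0.4 -2.1  5.4] w 0.748
```

play_rows(increments="-0.7 0 0 -0.1 0.5;-0.7 0 0 0 0.5;-0.7 0 0 0 0.5;-0.7 0 0 0 0.5;-0.7 0 0 0 0.5")

```text
clock: 6.28
position: [0.6131, 0.0846, 0.0377]
ee_rot: [-2.354, -2.081, 0.0]
force: [1.3, 2.6, 3.9]
width: 0.749
gripper_force: 2.9
```

play_rows(increments="-0.7 0 0 0 0.5;-0.7 0 0 0 0.5;-0.7 0 0 0 0.5;-0.7 0 0 0 0.5;-0.7 0 0 0 0.5")

```text
clock: 6.7
position: [0.6088, 0.0497, 0.0377]
ee_rot: [-2.354, -2.08, 0.0]
force: [-0.4, 3.2, 4.3]
width: 0.751
gripper_force: 2.9
```

play_rows(increments="-0.6 0 0 0 0.5;-0.6 0 0 0 0.5;-0.6 0 0 0 0.5;-0.5 0 0 0 0.5;-0.4 0 0 0 0.5")

```text
clock: 7.12
position: [0.6055, 0.0229, 0.0377]
ee_rot: [2.354, 2.08, -0.0]
force: [0.3, 3.2, 5.8]
width: 0.75
gripper_force: 2.9
```

```bash
python3 look.py pics/s3.png -.0975 .042 .037
```

```text
scene treadle slope deg -2.4 gate 0.742 z@88 0.0385
block x [-0.111   0.0728]
top treadle slope deg -2.9 gate 0.751 z@88 0.0378
block x [-0.007   0.0714]
clock 7.2167 chute xy -0.1213 0.0428 z 0.0378 target [ 0.602 -0.001  0.037] shift cm [-2.38 -0.08  0.08] tool z turn deg -0.02 force [-0.5 -1.7  5.9] w 0.749
```

View pics/s3.png

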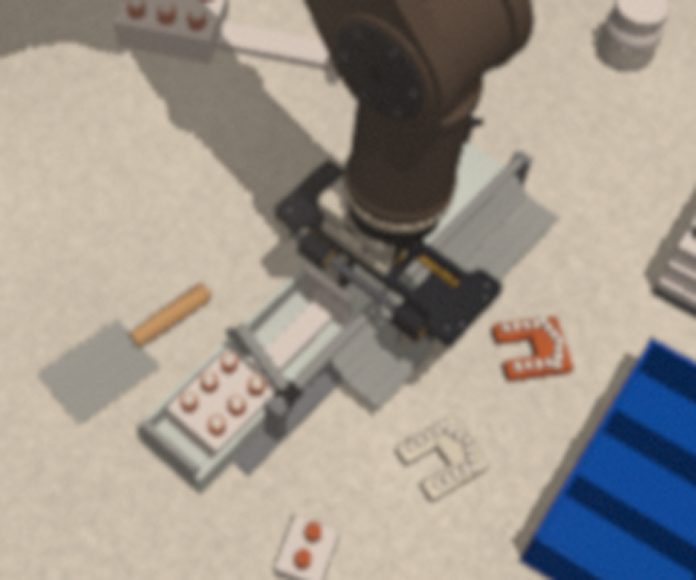

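The rack is under the raised gate, with about 23 mm between its front and the stop at (175,450). I finish the push slowly.

play_rows(increments="-0.5 0 0 0 0.5;-0.5 0 0 0 0.5;-0.5 0 0 0 0.5;-0.4 0 0 0 0.5;-0.3 0 0 0 0.5")

```text
clock: 7.68
position: [0.6028, 0.0013, 0.0377]
ee_rot: [-2.354, -2.08, 0.0]
force: [-0.3, 2.9, 4.9]
width: 0.751
gripper_force: 2.9
```

play_rows(increments="-0.2 0 0 0 0.5;-0.1 0 0 0 0.5;0 0 0 0 0.5;0 0 0 0 0.5")

```text
clock: 8.02
position: [0.6029, 0.0006, 0.0379]
ee_rot: [-2.353, -2.08, -0.003]
force: [0.5, 7.7, 6.5]
width: 0.75
gripper_force: 7.5
```

```bash
python3 look.py - -.0975 .042 .037
```

```text
scene treadle slope deg -2.7 gate 0.746 z@88 0.0386
block x [-0.0835  0.0892]
top treadle slope deg -3.3 gate 0.758 z@88 0.0381
block x [0.0145 0.0893]
clock 8.1167 chute xy -0.0997 0.0429 z 0.0379 target [ 0.602 -0.001  0.037] shift cm [-0.22 -0.09  0.09] tool z turn deg 0.08 force [0.6 6.4 6.6] w 0.748
```

The push force has built up to about 7 N with no further motion, and the block's rear is at +0.0145, so the rack is home. I back off slightly, then lift.

play_rows(increments="0.4 0 0 0 0.5;0.4 0 0 0 0.5;0 0 -0.7 0 0.5;0 0 -0.7 0 0.5;0 0 -0.8 0 0.5")

```text
clock: 8.53
position: [0.6029, 0.0061, 0.0601]
ee_rot: [-2.354, -2.08, 0.002]
force: [-1.4, 0.1, 0.5]
width: 0.751
gripper_force: 0.7
```

play_rows(increments="0 0 -0.8 0 0.5;0 0 -1 0 0.5;0 0 -2 0 0.5;0 0 -3 0 0.5;0 0 -4 0 0.5")

```text
clock: 8.95
position: [0.6016, 0.0066, 0.1674]
ee_rot: [-2.352, -2.079, 0.006]
force: [1.7, 0.1, 0.4]
width: 0.747
gripper_force: 0.0
```

play_rows(increments="0 0 -3 0 0.5;0 0 0 0 0.5;0 0 0 0 0.5;0 0 0 0 0.5")

```text
clock: 9.28
position: [0.6031, 0.0068, 0.1979]
ee_rot: [-2.354, -2.08, -0.0]
force: [-0.5, -0.0, -0.5]
width: 0.75
gripper_force: 0.0
```

```bash
sed -i 's/C\[...,0\]<.09)/C[...,0]<.098)/' look.py; python3 look.py pics/s4.png -.1 .042 .2
```

```text
scene treadle slope deg 33.8 gate 0.10999999999999999 z@88 0.068
block x [-0.0813  0.0971]
top treadle slope deg 33.2 gate 0.12 z@88 0.0683
block x [0.0139 0.0965]
clock 9.3833 chute xy -0.1058 0.0419 z 0.1967 target [0.602 0.001 0.2  ] shift cm [-0.58  0.01 -0.33] tool z turn deg 0.05 force [ 0.  -0.2  0.5] w 0.747
```

View pics/s4.png

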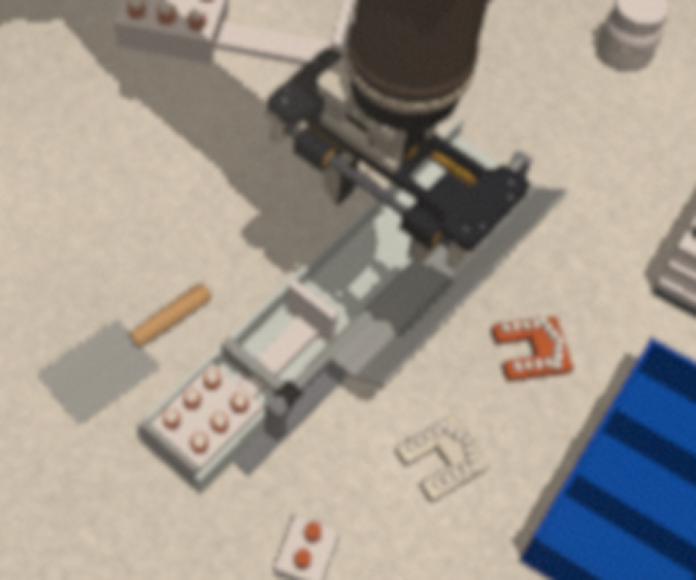

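The rack is home at (205,410), the blade is down behind the block at (250,365), and the treadle is back up. Its height of 0.068 m at y 88 mm matches the shut position. The gripper is clear, so I hand the job in.

```bash
python3 -c "
from cell import job; print(job.sign_off())"
```

```text
the job is handed in; nothing more can be done
None
```

I handed the job in at about 9.4 s: the rack is home against the end stop, the gate has dropped shut behind its block, and the gripper is clear. That is from my last measurements and picture; the sign-off returned no verdict.

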